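# Draw the rubbing-block tray from under a cast panel with the pull hook

## Task

The tray of rubbing blocks has been pushed in under the front edge of the panel. Take the pull hook from its rack, catch the eye of the tray's tow link with it and draw the tray out along the bench until the whole tray is clear of the panel's front edge, then hang the hook back upright in its rack slot. Use only the hook on the tray, keep the blocks in it, do not knock the panel, and leave the scraper, spray can, glue bottle and tub where they stand.

Things in the scene. Friction and masses are not known exactly. Their poses are not given: they have to be found in the camera images.
- panel: Fixed terrazzo panel on the left of the bench, 420 mm deep (x), 480 wide (y), 50 thick, flat on timber bearers: underside 100 mm, top 150 mm above the bench. Its front edge faces the right side of the bench. Origin: middle of that edge, at bench height; x points in under the panel. The space below is open at the front between bearers, y = -140 to +140 mm. Can and bottle stand 80 mm or more in.
- tray: Open steel tray, 90 mm long (x), 130 wide (y), 32 high, 3 mm walls, loose on the bench, 0.5 to 0.8 kg with its blocks; it slides with a few newtons. Origin: centre of its underside; x points to its back, in under the panel. On its front wall a fork bracket (30 mm wide, 12 mm out, 20 to 40 mm high) carries the swinging tow link with the eye, which lies about below the panel's edge.
- tray_pivot (a point): Upright pivot of the tow link, at x = -53, y = 0, z = 30 mm in the tray's frame (same axes). The link, a level bar 14 mm wide, 6 thick, ends in an eye of 7 mm round bar: centre 48 mm from the pivot, hole 19 mm, outside 33 mm, mid-height 30 mm. It is gritty and stays where left, up to 0.5 rad either side of the tray's -x: see or feel for it. A 0.5 N push swings it; firm stops at 0.52 rad.
- tray_back_left (a point): Bottom back left corner of the tray (tray frame x = +45, y = +65 mm, z = 0).
- tray_back_right (a point): Bottom back right corner of the tray (x = +45, y = -65 mm, z = 0).
- block0: Reddish rubbing block lying in the tray, 70 x 40 x 24 mm, 0.13 kg. Origin: centre of its underside.
- block1: Grey rubbing block lying in the tray beside the other, same size. Origin: centre of its underside.
- hook: Pull hook, 0.14 kg, upright in a rack slot. Origin: middle of the flat shoulder (32 mm disc, 8 thick) under the handle, which rests on the rack; z up the handle. Wooden handle 26 mm square (sides along x and y), 8 to 80 mm above the origin. Below, an 8 mm shank runs 100 mm down to the crook, where it bends 55 degrees towards -x (in the rack: to its back) into a 22 mm tip, 7 mm thick.
- hook_grip (a point): Middle of the handle's grip, 44 mm above the shoulder; axes as the hook's.
- hook_crook (a point): The bend at the shank's lower end, 100 mm below the shoulder.
- hook_tip (a point): Centre of the tip's rounded end (radius 3.5 mm): 18 mm towards -x and 112.6 mm below the shoulder in the hook's frame (axes as the hook's). With the handle leaned towards -x by 35 degrees, so that the shank slants down and forward, the tip points down and 20 degrees back.
- rack: Fixed tool rack of dark steel on the right of the bench: a level strip 6 mm thick and 190 wide, top 150 mm up, reaching 25 mm before and 49 mm behind the slot seats, on an upright back plate. Two 14 mm wide slots, 90 mm apart, open to its front, -x, which faces the panel: a tool is lifted a little and drawn out to -x. Origin: at bench height, below the point midway between the seats.
- slot_left (a point): Seat of one slot: where the shoulder's middle rests, on the strip's top (rack x = 0, y = +45 mm). The slot goes on 19 mm behind it. Axes as the rack's.
- slot_right (a point): Seat of the other slot, likewise (rack x = 0, y = -45 mm).
- scraper: Scraper with the same handle as the hook but a straight shank ending in a 22 mm flat blade; hangs in the other slot. Origin at its shoulder. Leave it.
- spray_can: White spray can, 66 mm diameter, 185 mm high, standing on the panel. Origin: centre of its underside.
- glue_bottle: White glue bottle, 48 mm diameter, 130 mm high, standing on the panel. Origin: centre of its underside.
- tub: Grey open tub of clips, 170 x 120 x 70 mm, standing on the far part of the bench. Origin: centre of its underside.

How it is judged (in metres and radians):
On the way, in this order (a step that is already met when the one before it is completed fails the run):
1. the hook is lifted out of its rack slot and taken away (distance between hook and slot_left above 0.1 m and distance between hook and slot_right above 0.1 m), for 0.1 s.
2. the hook's tip is down in the tow link's eye in front of the tray, bearing on it, and has drawn the tray 40 mm (contact force between hook and tray above 0.5 N and horizontal distance between hook_tip and tray_pivot between 0.036 and 0.068 m and height (world z) of hook_tip below 0.027 m and distance of tray from where it was at the start of the episode above 0.04 m), for 0.1 s.
3. the whole tray is drawn clear of the panel's front edge (x of each of tray_back_left, tray_back_right in the frame of panel below 0 m), for 0.2 s.
At the end, for the whole second after the job is handed in: Both back corners of the tray are in front of the panel's front edge, the tray stands flat and still on the bench with both blocks in it, and the hook hangs upright (within 7 degrees) and still in a rack slot, its shoulder within 8 mm of the slot's seat (all of step 3 and (distance between hook and slot_left below 0.008 m or distance between hook and slot_right below 0.008 m) and angle between hook's own z axis and vertical below 0.12 rad and angle between tray's own z axis and vertical below 0.05 rad and height (world z) of tray below 0.004 m and linear speed of each of tray, hook below 0.01 m/s); the robot touches nothing.
It fails at once if The gripper or arm touches the tray or its link (it is drawn with the hook only) (contact force between any of the fingers, the arm and tray above 0.5 N).
It fails at once if The panel is knocked, by hook, gripper or arm, with more than 20 N (contact force between any of hook, the fingers, the arm and panel above 20 N).
It fails at once if A rubbing block leaves the tray (distance between any of block0, block1 and tray above 0.06 m or z of any of block0, block1 in the frame of tray above 0.025 m).
It fails at once if The tray is lifted or tipped by more than about 14 degrees (angle between tray's own z axis and vertical above 0.25 rad or height (world z) of tray above 0.03 m).
It fails at once if The spray can, glue bottle, tub or the scraper is moved more than 30 mm or knocked over (distance of any of spray_can, glue_bottle, tub, scraper from where it was at the start of the episode above 0.03 m or angle between any of spray_can, glue_bottle, tub, scraper's own z axis and vertical above 0.4 rad).
It also fails if it takes over 61 s, if anything falls off the work surface, if the arm or the gripper's body presses on something with over 40 N, if the wrist force passes 120 N, or if a joint passes its speed limit or range.

## Robot

A 7-joint arm with a two-finger parallel gripper is mounted at the origin on the work surface. World frame = base frame: x ahead of the robot, y to its left, z up, the work surface at z = 0. Lengths are in m, angles in degrees, forces in N, time in s.
With the tool pointing down it reaches from about 0.425 to 0.875 m from the base axis. Payload 4.7 kg.
Tool frame: the origin (TCP) lies midway between the tips of the shut fingers; the grasp point (between the pads) lies 19 mm behind it; z points along the fingers, y is the direction in which the jaws open and shut (so a half turn about z gives the same grasp; the last joint's range is limited). The gripper opens to 87 mm and grips with 3 to 60 N. Pads are 19 mm wide; open, the fingers measure 117 mm over their backs; the gripper's body (75 mm by 190 mm) begins 51 mm behind the grasp point.
Start: joints at [67.099, 18.392, -4.016, 83.108, 1.295, 78.541, -3.26], TCP at [0.261, -0.595, 0.223] pointing down, gripper open.
Joint ranges: [-163.93, 163.93], [-17.29, 119.83], [-79.2, 71.16], [3.27, 140.29], [-89.18, 269.18], [5.43, 117.66], [-154.24, 154.24]. Speed limits (degrees/s): [147.25, 147.25, 180, 180, 180, 180, 180].

## Interface

Orientations are given as [roll, pitch, yaw] about the fixed x, y, z axes, in that order (R = Rz(yaw) Ry(pitch) Rx(roll)).
In Python, from cell import env gives the robot as it stands. The module is installed in compiled form; this text tells all that it offers.
- The arm moves only by the tool servo_tool, never from a script. Its argument "plan" is a list of rows, each a list of 3 entries, a list of its own where there are three numbers: the opening, from 0 (shut) to 1 (fully open), then the shift along the tool's x, y, z in cm, then the turn, a rotation vector about the tool's x, y, z in degrees. A call has 1 to 20 rows; each row shifts and turns the pose as measured when the row begins, along the tool's axes as they then stand; what a row does not reach is not made up. A row lasts 1/12 s, in which the tool goes at most 41.7 mm and 7.16 degrees, less where a joint would pass 70% of its speed; a pose out of reach is approached as far as the arm can. A call is refused whole if a number of a shift passes 4.17 or a number of a turn 7.16, either way. A call with a gripper value outside its range is refused whole. The fingers move at their own pace and stop on an object; "force" is the grip in N (left out, the last holds). Time passes only in rows, so rows that do not move let the fingers close. It gives the time, the measured TCP pose, the force and the opening at its end, in the units of the state.
- env.get_obs(): the state, without advancing time (a new reading comes with each control period).
- env.read_camera(name): name is "scene" or "top"; returns a dict with "image" (420x560x3 uint8, blue, green, red), "fx", "fy", "cx", "cy" (pixels), "rvec" (rotation vector, rad) and "tvec" (3), from world to camera coordinates, as OpenCV has them. Camera axes: x right, y down, z forward; pixel columns grow to the right and rows downward; lengths in m; the calibration is good to about 2 mm. A picture is of the moment at which its call begins. There is no depth.
- env.sign_off(): hands the job in, once; it reports no verdict.
The state is a dict: "time_s": time; "qpos": joint angles; "joint_velocities": joint speeds; "effort": joint torques, N m; "tool_pos": TCP position; "tool_rot": TCP orientation; "force": force on the tool from outside, world axes, zero at the start; "wrist_torque": the same for the moment, N m; "grip_width": finger opening in m.
Only numpy, scipy, OpenCV 4.12 (cv2) and the standard library are available. Lean on these libraries where they do the work, as an engineer would, in place of code of your own. Each camera call takes 0.05 s, during which the arm holds its last target. There are 200 camera calls.

## Working session

There is one attempt and no reset: what is moved stays moved. The work goes in short steps, Python scripts to look and compute and a tool call to move; the robot and the scene stay as the last step left them, time stands still between calls to the robot, and variables do not carry over. Pictures are saved under pics/ and viewed, about 8 in all and at most 12, crops included, and the job is handed in when it is done.

Besides the shell and the picture viewer there is one more tool, called as name(argument=value, ...), one argument or row to a line, values as JSON. servo_tool: Moves the arm, as the interface text tells. Its arguments: {"type":"object","properties":{"plan":{"type":"array"},"force":{"type":"number"}},"required":["plan"]}

```bash
mkdir -p pics; cat > h.py <<'E'
import numpy as np, cv2
from cell import env
def cam(n):
    c=env.read_camera(n); K=np.array([[c['fx'],0,c['cx']],[0,c['fy'],c['cy']],[0,0,1]]); R=cv2.Rodrigues(np.array(c['rvec'],float))[0]; return c['image'],K,R,np.array(c['tvec'],float).ravel()
def ray(C,u,v):
    _,K,R,t=C; d=R.T@np.linalg.inv(K)@[u,v,1]; return -R.T@t,d
def onz(C,u,v,z):
    o,d=ray(C,u,v); return o+d*(z-o[2])/d[2]
def proj(C,P):
    _,K,R,t=C; p=K@(R@np.asarray(P,float)+t); return p[:2]/p[2]
E
python3 - <<'E'
from h import *
print(env.get_obs())
for n in('scene','top'):
    C=cam(n); cv2.imwrite(f'pics/{n}0.png',cv2.resize(C[0],(784,588),interpolation=cv2.INTER_CUBIC)); cv2.imwrite(f'{n}0_raw.png',C[0]); print(n,C[1],-C[2].T@C[3],C[2][2])
E
```

```text
{'time_s': 0.0, 'qpos': array([67.0996197 , 18.43763721, -4.01467956, 83.17580415,  1.29186736,
       78.54187522, -3.2591961 ]), 'joint_velocities': array([ 0.09986172, -0.14091001,  0.02205145,  0.01137863,  0.02182504,
       -0.06001094, -0.01318586]), 'effort': array([-1.15099323e-03, -4.91284096e+01, -4.04575747e-01, -3.12525380e+01,
       -6.38302742e-02,  4.38011752e-02,  1.88743734e-04]), 'tool_pos': array([ 0.26108502, -0.5946385 ,  0.22146961]), 'tool_rot': array([-1.79889752e+02,  3.09630939e-03,  2.37095230e+01]), 'force': array([-0.38721282, -0.07577135,  0.10769251]), 'wrist_torque': array([ 0.008964  ,  0.03739671, -0.00523914]), 'grip_width': 0.0871301721915093}
scene [[530.33774054   0.         278.95720891]
 [  0.         530.33774054 208.74290231]
 [  0.           0.           1.        ]] [ 0.53846989 -0.3561748   1.12133096] [ 0.02783527  0.31406579 -0.94899309]
top [[406.33758257   0.         279.73719922]
 [  0.         406.33758257 207.79525738]
 [  0.           0.           1.        ]] [ 0.40328146 -0.05215512  1.11184682] [ 0.19056067  0.00675629 -0.98165217]
```

View pics/scene0.png

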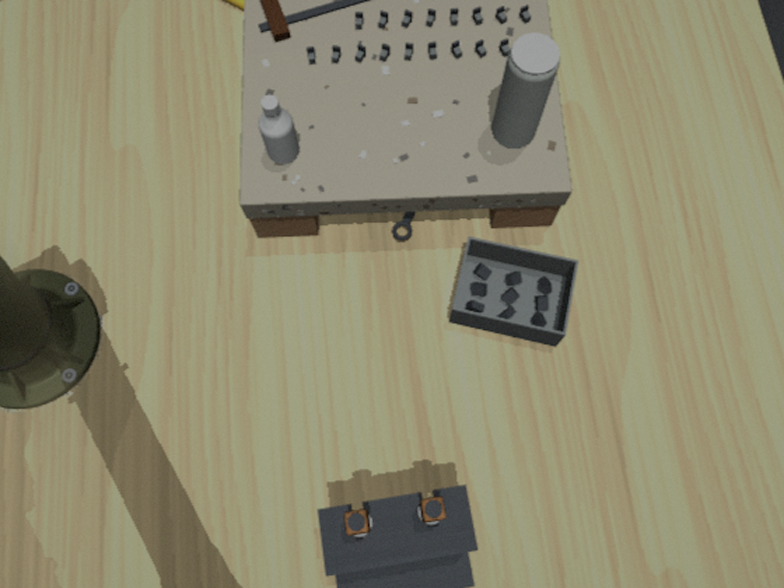

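View pics/top0.png

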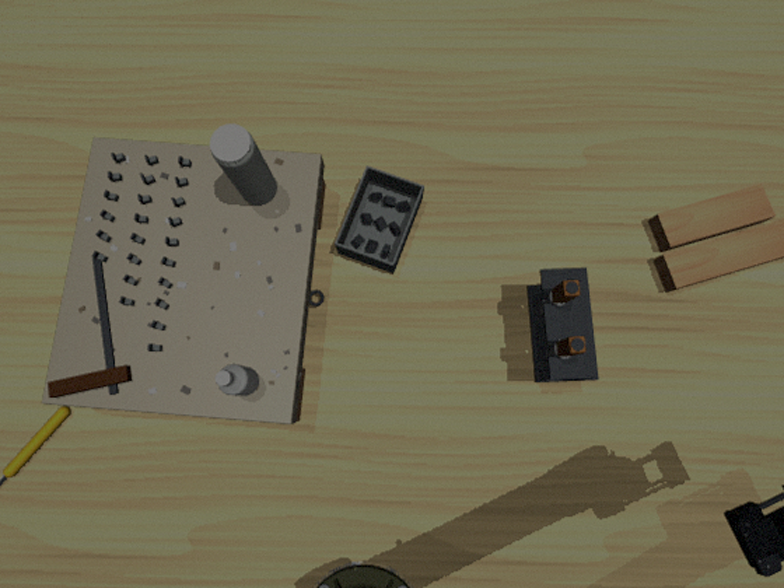

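The scene view shows the panel front edge at about (245–568, 200), the eye at (402,231) and the rack handles at (357,522) and (432,510). The top view shows the eye at (316,298) and the handles at (570,290) and (575,345). Next I'll take a zoomed composite.

```bash
python3 - <<'E'
from h import *
A=cam('scene');B=cam('top')
def crop(I,x0,y0,w,h,s): return cv2.convertScaleAbs(cv2.resize(I[y0:y0+h,x0:x0+w],(w*s,h*s),interpolation=cv2.INTER_CUBIC),alpha=2.0,beta=10)
a=crop(A[0],215,340,130,80,3); b=crop(B[0],345,180,130,100,3); c=crop(A[0],250,135,75,50,5); d=crop(B[0],200,190,60,50,5)
im=np.zeros((580,790,3),np.uint8)
for k,(x,y) in ((a,(0,0)),(b,(395,0)),(c,(0,310)),(d,(395,310))):
    im[y:y+k.shape[0],x:x+k.shape[1]]=k[:580-y]
cv2.imwrite('pics/z1.png',im)
s=1.4
for nm,C,u,v,z in (('eye s',A,402,231,.03),('eye t',B,316,298,.03),('pe sL',A,242,194,.15),('pe sR',A,568,192,.15),('pe tL',B,323,155,.15),('pe tR',B,297,422,.15),('h1 s',A,357,522,.23),('h2 s',A,432,510,.23),('hl t',B,572,285,.23),('hr t',B,578,344,.23),
 ('rk s',A,319,507,.15),('rk s',A,468,487,.15),('rk s',A,476,551,.15),('rk s',A,325,573,.15),('rk t',B,540,270,.15),('rk t',B,547,382,.15),('rk t',B,598,379,.15),('rk t',B,586,268,.15)):
    print(nm,onz(C,u/s,v/s,z).round(4))
E
```

```text
eye s [0.5997 0.1052 0.03  ]
eye t [0.5976 0.1014 0.03  ]
pe sL [0.3698 0.1374 0.15  ]
pe sR [0.8375 0.0886 0.15  ]
pe tL [0.8387 0.0817 0.15  ]
pe tR [0.3679 0.1078 0.15  ]
h1 s [ 0.4965 -0.3332  0.23  ]
h2 s [ 0.5837 -0.3293  0.23  ]
hl t [ 0.5874 -0.3309  0.23  ]
hr t [ 0.4941 -0.3358  0.23  ]
rk s [ 0.4469 -0.308   0.15  ]
rk s [ 0.6366 -0.304   0.15  ]
rk s [ 0.6357 -0.381   0.15  ]
rk s [ 0.4482 -0.3863  0.15  ]
rk t [ 0.6299 -0.3021  0.15  ]
rk t [ 0.4383 -0.3067  0.15  ]
rk t [ 0.4443 -0.3919  0.15  ]
rk t [ 0.6344 -0.3819  0.15  ]
```

View pics/z1.png

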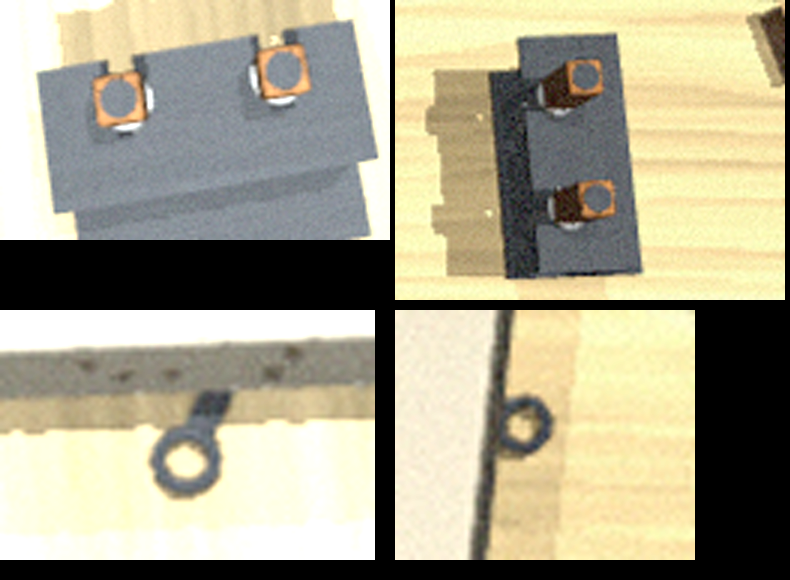

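The composite shows the eye with its bar running up and to the right in the scene view, and both handles seated. The shanks can't be told apart yet. The top camera looks under the strip, so I'll check there with strong contrast, and measure the panel edge and tub too.

```bash
python3 - <<'E'
from h import *
B=cam('top'); A=cam('scene')
S=7;x0,y0,w,h=345,185,90,85
I=B[0][y0:y0+h,x0:x0+w].astype(float)
I=(np.clip(I/110,0,1)**0.45*255).astype(np.uint8)
I=cv2.resize(I,(w*S,h*S),interpolation=cv2.INTER_CUBIC)
for hx,hy in((.495,-.3345),(.5855,-.330)):
    for P in((hx,hy,.15),(hx,hy,.05),(hx,hy-.018,.037)):
        p=proj(B,P); print(P,p.round(1)); q=((p-[x0,y0])*S).astype(int); cv2.circle(I,tuple(int(k) for k in q),3,(0,0,255),-1)
cv2.imwrite('pics/z2.png',I)
s=1.4
for n,C,u,v,z in(('tub tl',A,471,241,.07),('tub tr',A,577,262,.07),('tub bl',A,456,308,.07),('tub br',A,562,333,.07),('tub footbl',A,452,323,0),('t tl',B,368,168,.07),('t bl',B,335,248,.07),('t tr',B,424,187,.07),('t br',B,393,272,.07)): print(n,onz(C,u/s,v/s,z).round(3))
# eye ring: dark mask + bar direction in scene
I=A[0][140:185,262:315]; g=cv2.cvtColor(I,6); hsv=cv2.cvtColor(I,40)
np.set_printoptions(linewidth=250); print(g[18:36,14:40])
# panel front edge in scene: walk column down from bright top to darker face
G=cv2.cvtColor(A[0],6).astype(float); G=cv2.GaussianBlur(G,(5,5),0); pts=[]
for u in range(185,400,8):
    col=np.diff(G[125:156,u]); v=125+np.argmin(col)+.5; pts.append(onz(A,u,v,.15)[:2])
pts=np.array(pts); f=np.polyfit(pts[:,0],pts[:,1],1); r=pts[:,1]-np.polyval(f,pts[:,0]); k=abs(r-np.median(r))<.004; f=np.polyfit(pts[k,0],pts[k,1],1); print('edge',f,k.sum(),len(k),np.polyval(f,.6))
E
```

```text
(0.495, -0.3345, 0.15) [401.6 248.7]
(0.495, -0.3345, 0.05) [390.4 252.2]
(0.495, -0.35250000000000004, 0.037) [396.  252.7]
(0.5855, -0.33, 0.15) [398. 211.]
(0.5855, -0.33, 0.05) [387.4 217.9]
(0.5855, -0.34800000000000003, 0.037) [392.9 218.8]
tub tl [0.7  0.06 0.07]
tub tr [0.854 0.009 0.07 ]
tub bl [ 0.663 -0.043  0.07 ]
tub br [ 0.812 -0.098  0.07 ]
tub footbl [ 0.662 -0.046  0.   ]
t tl [0.849 0.004 0.07 ]
t bl [0.687 0.063 0.07 ]
t tr [ 0.811 -0.105  0.07 ]
t br [ 0.642 -0.047  0.07 ]
[[ 79 110 131 133 113  88  82  72  65  65  61  58  50  51  51  53  53  78 118 127 130 132 129 134 137 134]
 [122 127 139 141 135 127 102  62  55  58  58  60  57  55  56  52  50 105 137 137 138 142 140 141 144 144]
 [130 134 138 143 142 118  74  55  53  49  49  48  55  51  56  52  57 113 136 139 139 139 140 144 146 144]
 [129 133 137 143 127  85  54  51  54  51  63  69  61  52  45  53  55  80 123 139 139 137 141 142 147 146]
 [132 134 139 129 100  59  54  49  69  79 110 105  74  73  55  54  52  77 119 137 138 137 141 140 145 144]
 [135 132 137 126  87  47  54  64 103 126 131 129 120  99  63  45  
[... 681 characters left out ...]

 [134 135 136 136 136 112  70  53  54  52  53  55  53  52  48  56 103 130 137 138 136 140 141 140 142 147]
 [135 137 135 138 142 138 109  77  70  52  49  49  51  68  75 104 128 133 135 138 138 140 139 143 142 145]
 [138 135 133 138 142 140 134 107  81  77  78  78  79 108 123 128 132 136 138 139 138 140 135 142 143 147]
 [131 137 134 135 142 143 137 132 125 125 122 124 125 132 135 131 134 134 137 138 136 139 140 140 143 144]
 [130 137 132 134 142 142 137 135 134 130 134 135 135 134 136 132 130 133 136 137 140 138 140 143 141 145]
 [131 137 136 135 138 143 137 134 134 130 132 135 134 134 136 131 131 133 135 136 137 139 141 140 142 142]]
edge [-0.06474417  0.14472618] 27 27 0.10587967762344666
```

View pics/z2.png

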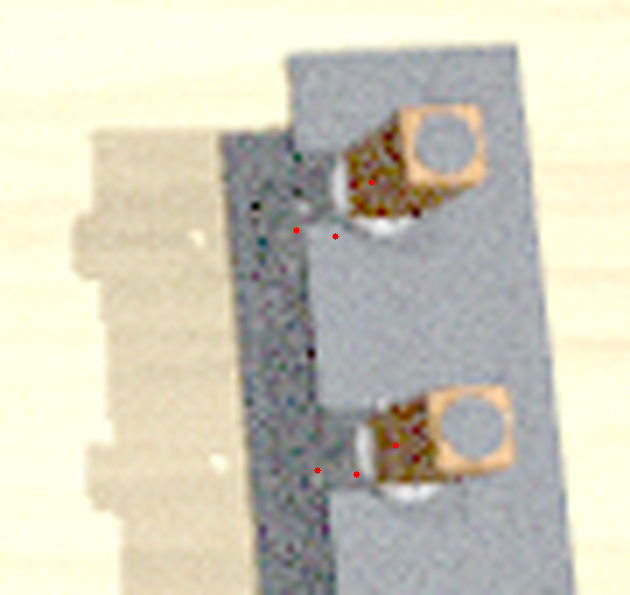

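The image shows the handles and the slot mouths. A small lit fleck sits at (302,207) in the left slot, with nothing like it in the right. I'll work out what it is from the light direction.

```bash
python3 - <<'E'
from h import *
B=cam('top');A=cam('scene')
f=lambda u,v:(345+(u+.0)/7,185+v/7)
c=onz(B,*f(288,55),.15); s=onz(B,*f(95,130),0); d=(s-c)/.15; print('corner',c,'shadow',s,'L per m drop',d)
for n,u,v in(('L',197,238),('R',218,462)):
    b=onz(B,*f(u,v),0); print(n,'dot',b,'back to z.147',b-d*.147)
o,r=ray(B,*f(302,207))
for y in(-.315,-.32,-.325,-.33,-.335,-.34,-.345,-.35): 
    P=o+r*(y-o[1])/r[1]; print(P.round(4),'came through .147 at',(P-d*(.147-P[2])).round(4))
# discs: white shoulder pixels; handle top circles (grey disc within orange) centroid
for n,C in(('s',A),('t',B)):
    I=C[0]; h=cv2.cvtColor(I,40); m=cv2.inRange(h,(5,110,60),(22,255,255))
    N,l,st,ce=cv2.connectedComponentsWithStats(m)
    for i in range(1,N):
        if 25<st[i,4]<400:
            cc=ce[i]; P=onz(C,*cc,.23)
            if -.4<P[1]<-.27 and .4<P[0]<.7: 
                x,y,w,hh=st[i,:4]; print(n,st[i],P.round(4),'boxc',onz(C,x+w/2-.5,y+hh/2-.5,.23).round(4))
E
```

```text
corner [ 0.6299608  -0.30317182  0.15      ] shadow [ 0.63372353 -0.26433228  0.        ] L per m drop [ 0.02508485  0.25893026 -1.        ]
L dot [ 0.59056398 -0.30359471  0.        ] back to z.147 [ 0.5868765  -0.34165746  0.147     ]
R dot [ 0.50216418 -0.30902012  0.        ] back to z.147 [ 0.49847671 -0.34708287  0.147     ]
[ 0.5827 -0.315   0.1158] came through .147 at [ 0.5819 -0.3231  0.147 ]
[ 0.5861 -0.32    0.0969] came through .147 at [ 0.5848 -0.333   0.147 ]
[ 0.5895 -0.325   0.0779] came through .147 at [ 0.5878 -0.3429  0.147 ]
[ 0.5929 -0.33    0.059 ] came through .147 at [ 0.5907 -0.3528  0.147 ]
[ 0.5963 -0.335   0.04  ] came through .147 at [ 0.5936 -0.3627  0.147 ]
[ 0.5997 -0.34    0.0211] came through .147 at [ 0.5966 -0.3726  0.147 ]
[ 0.6031 -0.345   0.0021] came through .147 at [ 0.5995 -0.3825  0.147 ]
[ 0.6065 -0.35   -0.0168] came through .147 at [ 0.6024 -0.3924  0.147 ]
s [301 355  17  18 117] [ 0.584  -0.3282  0.23  ] boxc [ 0.5845 -0.3282  0.23  ]
s [246 364  18  18 123] [ 0.4962 -0.3331  0.23  ] boxc [ 0.4958 -0.3325  0.23  ]
t [402 200  12  11  54] [ 0.584  -0.3287  0.23  ] boxc [ 0.5841 -0.3284  0.23  ]
t [406 240  13  12  56] [ 0.4942 -0.3346  0.23  ] boxc [ 0.4946 -0.3339  0.23  ]
```

Both views agree on the handle centres: left (0.584,-0.3285), right (0.495,-0.3335), 89 mm apart, rack yaw about 3.2°. The left fleck lies about 6 mm off the shank axis at z≈0.07, which fits a blade shoulder. So the hook should be in the right slot, and I'll confirm that while it is still captive.

servo_tool(
  plan=[
    [1,[0,0,-1.3],[0,0,6.8]],
    [1,[0,0,-1.3],[0,0,6.8]],
    [1,[0,0,-1.3],[0,0,6.8]],
    [1,[2.5,-2.5,0],[0,0,0]],
    [1,[2.5,-2.5,0],[0,0,0]],
    [1,[2.5,-2.5,0],[0,0,0]],
    [1,[2.5,-2.5,0],[0,0,0]],
    [1,[2.5,-2.5,0],[0,0,0]],
    [1,[2.5,-2.5,0],[0,0,0]],
    [1,[2.5,-2.5,0],[0,0,0]],
    [1,[2.5,-2.5,0],[0,0,0]],
    [1,[2,-2,0],[0,0,0]],
    [1,[0,0,0],[0,0,0]],
  ],
  force=40,
)

```text
time_s: 1.48
tool_pos: [0.4785, -0.3596, 0.262]
tool_rot: [179.9, 0.0, 1.7]
force: [-0.3, 0.7, 1.1]
grip_width: 0.0871
```

```bash
python3 - <<'E'
from h import *
C=cam('scene')
e=onz(C,286.7,165,.03); p=onz(C,286.7+6.4,165-12.4,.03); d=p-e; d/=np.linalg.norm(d); print('eye',e,'dir',d,'pivot',e+.048*d)
E
```

```text
eye [0.59867752 0.10526505 0.03      ] dir [0.52818418 0.84912983 0.        ] pivot [0.62403036 0.14602328 0.03      ]
```

servo_tool(
  plan=[
    [1,[1.7,-2.55,0],[0,0,-1.5]],
    [1,[0,0,0],[0,0,0]],
    [1,[0,0,0],[0,0,0]],
  ],
)

```text
time_s: 1.78
tool_pos: [0.4915, -0.3383, 0.2619]
tool_rot: [179.7, 0.2, 2.9]
force: [-1.2, -1.0, 0.2]
grip_width: 0.0871
```

servo_tool(
  plan=[
    [1,[0.4,-0.55,1.0],[0,0,-0.3]],
    [1,[0,0,3],[0,0,0]],
    [1,[0,0,3],[0,0,0]],
    [1,[0,0,2],[0,0,0]],
    [1,[0,0,0],[0,0,0]],
    [1,[0,0,0],[0,0,0]],
  ],
)

```text
time_s: 2.28
tool_pos: [0.4926, -0.3375, 0.1678]
tool_rot: [179.5, 0.1, 2.8]
force: [0.9, 0.0, 0.9]
grip_width: 0.0866
```

servo_tool(
  plan=[
    [1,[0.3,-0.4,-0.4],[0.3,0,0]],
    [1,[0,0,0],[0,0,0]],
    [0,[0,0,0],[0,0,0]],
    [0,[0,0,0],[0,0,0]],
    [0,[0,0,0],[0,0,0]],
    [0,[0,0,0],[0,0,0]],
    [0,[0,0,0],[0,0,0]],
    [0,[0,0,0],[0,0,0]],
    [0,[0,0,0],[0,0,0]],
    [0,[0,0,0],[0,0,0]],
  ],
  force=60,
)

```text
time_s: 3.12
tool_pos: [0.498, -0.336, 0.1791]
tool_rot: [179.5, -0.4, 2.7]
force: [-0.2, -0.7, 0.5]
grip_width: 0.0419
```

servo_tool(
  plan=[
    [0,[0,0,0],[0,0,0]],
    [0,[0,0,0],[0,0,0]],
    [0,[0,0,0],[0,0,0]],
    [0,[0,0,0],[0,0,0]],
    [0,[0,0,0],[0,0,0]],
  ],
)

```text
time_s: 3.53
tool_pos: [0.498, -0.3356, 0.1789]
tool_rot: [179.5, -0.3, 2.7]
force: [0.0, 0.6, 1.2]
grip_width: 0.0257
```

Gripped, with a width of 26 mm. I'll lift 10 mm, draw forward about 2 cm and check which tool this is.

servo_tool(
  plan=[
    [0,[0,0,-0.9],[0,0,0]],
    [0,[0,0,0],[0,0,0]],
    [0,[0,-1.1,0],[0,0,0]],
    [0,[0,-1.0,0],[0,0,0]],
    [0,[0,0,0],[0,0,0]],
    [0,[0,0,0],[0,0,0]],
  ],
)

```text
time_s: 4.03
tool_pos: [0.496, -0.3116, 0.1874]
tool_rot: [179.6, -0.2, 2.7]
force: [-0.1, -0.8, -2.4]
grip_width: 0.0255
```

```bash
python3 - <<'E'
from h import *
B=cam('top'); S=7;x0,y0,w,h=340,185,90,85
I=B[0][y0:y0+h,x0:x0+w].astype(float)
I=(np.clip(I/110,0,1)**0.45*255).astype(np.uint8)
I=cv2.resize(I,(w*S,h*S),interpolation=cv2.INTER_CUBIC); cv2.imwrite('pics/z3.png',I)
o=env.get_obs()['tool_pos']; print(o)
for dz in(-.029,-.129): print((proj(B,o+[0,0,dz])-[x0,y0])*7)
print((proj(B,o+[0,-.018,-.1416])-[x0,y0])*7)
E
```

```text
[ 0.49620013 -0.31119291  0.187344  ]
[368.17959787 439.12556777]
[295.52645795 464.62614022]
[335.59377025 468.09962054]
```

View pics/z3.png

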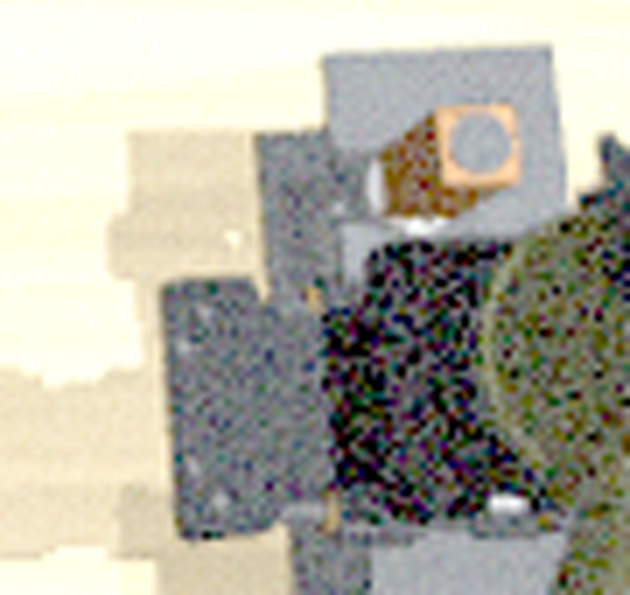

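The gripper hides its own tool here, but the left tool is in plain view. I'll average frames to bring out what hangs there in the dark.

```bash
python3 - <<'E'
from h import *
x0,y0,w,h=365,190,40,45
F=[];
for i in range(14): B=cam('top'); F.append(B[0].astype(float))
M=np.mean(F,0); np.save('avg.npy',M)
I=M[y0:y0+h,x0:x0+w]; I=(np.clip((I-8)/35,0,1)*255).astype(np.uint8)
I=cv2.resize(I,(w*13,h*13),interpolation=cv2.INTER_CUBIC); cv2.imwrite('pics/z4.png',I)
for z in(.13,.1,.07,.05,.03,.01): print(z,((proj(B,[.584,-.3285,z])-[x0,y0])*13).round())
print('tip',((proj(B,[.583,-.3465,.037])-[x0,y0])*13).round(), env.get_obs()['time_s'])
E
```

```text
0.13 [392. 300.]
0.1 [349. 328.]
0.07 [309. 354.]
0.05 [284. 370.]
0.03 [259. 386.]
0.01 [236. 401.]
tip [355. 386.] 4.7833
```

View pics/z4.png

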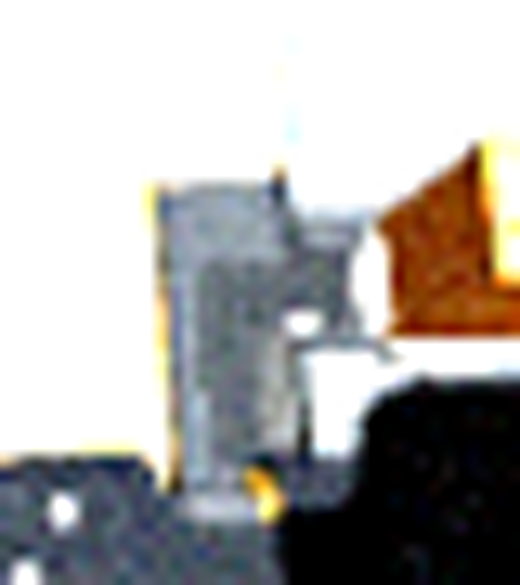

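The left tool shows a pale patch about 22 mm wide, at (285,385), just where a flat blade at z≈0.05 would be, with a lit shoulder at (303,322). A hook would show an 8 mm shank. So the left tool is the scraper and I hold the hook. I'll draw it out.

servo_tool(
  plan=[
    [0,[0,-2,0],[0,0,0]],
    [0,[0,-3,0],[0,0,0]],
    [0,[0,-3.5,-0.5],[0,0,0]],
    [0,[0.5,-3.5,-0.5],[0,0,0]],
    [0,[0.5,-3.5,-0.5],[0,0,0]],
    [0,[0.5,-3.5,0],[0,0,0]],
    [0,[0,0,0],[0,0,0]],
    [0,[0,0,0],[6.5,0,0]],
    [0,[0,0,0],[6.5,0,0]],
    [0,[0,0,0],[6.5,0,0]],
    [0,[0,0,0],[6.5,0,0]],
    [0,[0,0,0],[6.5,0,0]],
    [0,[0,0,0],[0,0,0]],
  ],
)

```text
time_s: 5.87
tool_pos: [0.5055, -0.111, 0.2051]
tool_rot: [-146.9, -1.0, 3.2]
force: [-1.9, -2.0, -2.9]
grip_width: 0.0259
```

```bash
python3 - <<'E'
from h import *
from scipy.spatial.transform import Rotation as Ro
A=cam('scene');B=cam('top');o=env.get_obs();R=Ro.from_euler('xyz',o['tool_rot'],degrees=True).as_matrix()
ims=[]
for C in(A,B):
    I=cv2.convertScaleAbs(C[0],alpha=1.6)
    T=o['tool_pos']+R@[-.003,.018,.1416]; K=o['tool_pos']+R@[-.003,0,.129]
    p=proj(C,T);q=proj(C,K); print(T,p,q); x,y=int(p[0])-40,int(p[1])-40
    J=cv2.resize(I[y:y+80,x:x+80],(390,390),interpolation=cv2.INTER_CUBIC)
    for k in(p,q): cv2.circle(J,tuple(int(a) for a in (k-[x,y])*390/80),2,(0,0,255),-1)
    ims.append(J); print(x,y)
cv2.imwrite('pics/z5.png',np.hstack(ims)); print(o['tool_pos'],o['tool_rot'],o['force'],o['qpos'])
E
```

```text
[ 0.50245698 -0.04540632  0.07888621] [248.41999529 227.89179956] [246.97420713 221.19276956]
208 187
[ 0.50245698 -0.04540632  0.07888621] [279.37341712 246.92977981] [276.01013966 246.48180845]
239 206
[ 0.50659163 -0.10683006  0.20770231] [-147.20611663   -1.1945492     3.55816939] [-0.38904627  0.42875638 -1.68933369] [ 43.02667466  15.55858151 -17.28914039  95.90765255 -24.25924832
  85.82407896 -55.00476782]
```

View pics/z5.png

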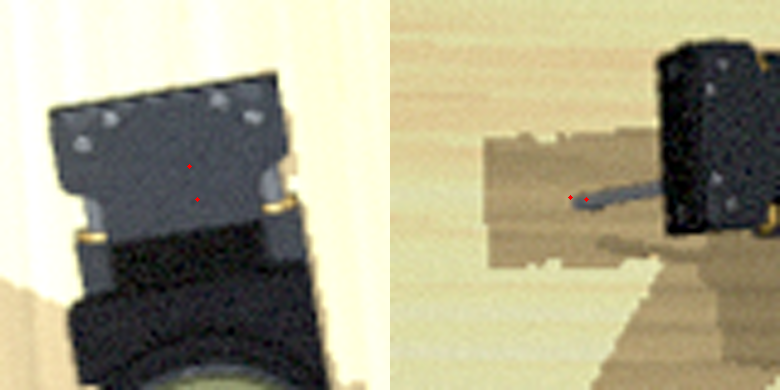

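The hook shows in the top view, its crook end at about (575,200) in the right half, so this is the hook. I'll move on to a hover near the eye.

servo_tool(
  plan=[
    [0,[2.1,-2.0,1.7],[2,0,0]],
    [0,[2.1,-2.0,1.7],[0,0,0]],
    [0,[2.1,-2.0,1.7],[0,0,0]],
    [0,[2.1,-2.0,1.7],[0,0,0]],
    [0,[2.0,-1.8,1.7],[0,0,0]],
    [0,[0,0,0],[0,0,0]],
    [0,[0,0,0],[0,0,0]],
  ],
)

```text
time_s: 6.55
tool_pos: [0.607, 0.0373, 0.1982]
tool_rot: [-147.3, -2.0, 4.2]
force: [-0.6, -7.4, -2.5]
grip_width: 0.0257
```

```bash
cat > look.py <<'E'
from h import *
from scipy.spatial.transform import Rotation as Ro
import sys
def st(): o=env.get_obs(); return o,Ro.from_euler('xyz',o['tool_rot'],degrees=True).as_matrix()
V=dict(tip=[-.003,.018,.1416],crook=[-.003,0,.129],sh=[-.003,0,.08])
def pts():
    o,R=st(); return {k:o['tool_pos']+R@v for k,v in V.items()}
def pic(fn,mark=True,cams='st',half=40):
    ims=[]
    for n in cams:
        C=cam({'s':'scene','t':'top'}[n]); P=pts(); I=cv2.convertScaleAbs(C[0],alpha=1.6)
        p=proj(C,P['tip']); x,y=int(p[0])-half,int(p[1])-half; f=390/(2*half)
        J=cv2.resize(I[y:y+2*half,x:x+2*half],(390,390),interpolation=cv2.INTER_CUBIC)
        for k in P: cv2.circle(J,tuple(int(a) for a in (proj(C,P[k])-[x,y]+.5)*f),2,(0,0,255),-1)
        print(n,'origin',x,y,'f',f,{k:proj(C,P[k]).round(1).tolist() for k in P}); ims.append(J)
    cv2.imwrite(fn,np.hstack(ims))
def info(goal=None):
    o,R=st(); P=pts(); print('tcp',o['tool_pos'].round(4),o['tool_rot'].round(1),'F',o['force'].round(1),'t',o['time_s']); print({k:P[k].round(4).tolist() for k in P})
    if goal is not None: print('tool cm to goal',(R.T@(np.array(goal)-P['tip'])*100).round(2))
E
python3 - <<'E'
from look import *
pic('pics/z6.png'); info([.5987,.104,.045])
E
```

```text
s origin 249 120 f 4.875 {'tip': [289.6, 160.4], 'crook': [288.6, 153.1], 'sh': [290.6, 156.5]}
t origin 184 167 f 4.875 {'tip': [224.9, 207.9], 'crook': [220.6, 206.9], 'sh': [228.9, 203.6]}
tcp [0.6066 0.0369 0.1981] [-147.2   -2.     4.1] F [ 0.1 -2.  -5.7] t 6.65
{'tip': [0.6037, 0.0985, 0.0693], 'crook': [0.6024, 0.1067, 0.0897], 'sh': [0.6029, 0.0801, 0.1308]}
tool cm to goal [-0.54  0.82  2.35]
```

View pics/z6.png

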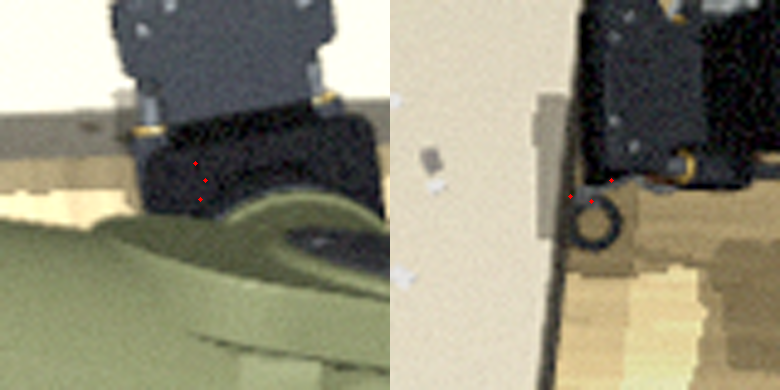

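The left half is blocked by the arm. The right half shows the eye at (597,222) and the shank's end by the panel edge at about (580,197). The force reading suggests the crook is brushing the panel, so I'll back away and come in lower.

servo_tool(
  plan=[
    [0,[-0.3,1.5,0.0],[0,0,0]],
    [0,[-0.3,1.5,0.7],[0,0,0]],
    [0,[0,0,0],[0,0,0]],
    [0,[0,0,0],[1.5,0,0]],
    [0,[0,0,0],[0,0,0]],
  ],
)

```text
time_s: 7.07
tool_pos: [0.601, 0.0148, 0.177]
tool_rot: [-145.5, -2.1, 4.1]
force: [-0.7, -0.8, -2.1]
grip_width: 0.0255
```

```bash
python3 - <<'E'
from look import *
pic('pics/z7.png',cams='t',half=25); info([.5987,.104,.045])
C=cam('top'); print('eye t',onz(C,226.5,212.5,.03))
E
```

```text
t origin 207 186 f 7.8 {'tip': [232.3, 211.3], 'crook': [228.5, 210.3], 'sh': [237.5, 207.3]}
tcp [0.6014 0.0156 0.1778] [-145.5   -2.1    4.2] F [ 0.4  0.2 -1.8] t 7.1167
{'tip': [0.5984, 0.081, 0.0509], 'crook': [0.597, 0.0886, 0.0714], 'sh': [0.5975, 0.0608, 0.1118]}
tool cm to goal [ 0.18 -1.55  1.79]
eye t [0.59861159 0.09926822 0.03      ]
```

View pics/z7.png

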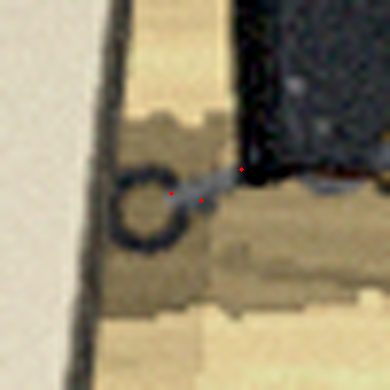

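The top view shows the hook clear of the panel: tip at about (205,205), eye centre at (148,209), with the prediction within about 1.5 mm. Next I bring the tip over the hole.

```bash
python3 - <<'E'
from look import *
info([.600,.1025,.045]); o,R=st(); print((R.T@np.array([0,-.0065,-.031])*100).round(2), R.round(3))
E
```

```text
tcp [0.6017 0.0162 0.1782] [-145.5   -2.2    4.2] F [-0.2  0.5 -1.4] t 7.1667
{'tip': [0.5987, 0.0815, 0.0513], 'crook': [0.5974, 0.0892, 0.0719], 'sh': [0.5979, 0.0614, 0.1122]}
tool cm to goal [ 0.26 -1.35  1.71]
[-0.17  2.29  2.18] [[ 0.997  0.082 -0.01 ]
 [ 0.073 -0.82   0.567]
 [ 0.038 -0.566 -0.823]]
```

servo_tool(
  plan=[
    [0,[0.3,-0.8,0.9],[0,0,0]],
    [0,[0,-0.6,0.85],[0,0,0]],
    [0,[0,0,0],[0,0,0]],
    [0,[0,0,0],[0,0,0]],
  ],
)

```text
time_s: 7.5
tool_pos: [0.6041, 0.0421, 0.1725]
tool_rot: [-145.4, -2.3, 4.3]
force: [0.1, -0.8, -1.6]
grip_width: 0.0258
```

```bash
python3 - <<'E'
from look import *
pic('pics/z8.png',cams='t',half=25); info([.600,.1025,.045])
E
```

```text
t origin 197 185 f 7.8 {'tip': [222.4, 210.5], 'crook': [218.4, 209.6], 'sh': [227.0, 206.5]}
tcp [0.6038 0.0426 0.1725] [-145.4   -2.3    4.3] F [-0.5  1.2 -1.3] t 7.55
{'tip': [0.6009, 0.1082, 0.0458], 'crook': [0.5995, 0.1158, 0.0664], 'sh': [0.6, 0.0879, 0.1067]}
tool cm to goal [-0.14  0.51 -0.26]
```

View pics/z8.png

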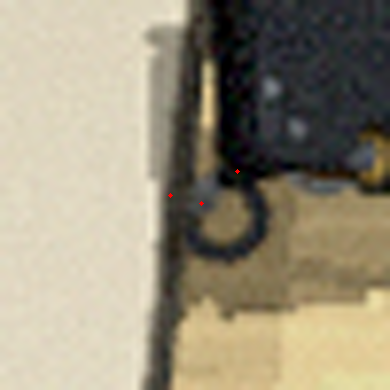

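The top view shows the tip at about (203,203), over the eye's upper left rim, with the eye centre at (225,217). It needs about 5 mm back and a little towards −x. I'll work that out.

```bash
python3 - <<'E'
from look import *
C=cam('top'); e=onz(C,225.4,212.3,.03); P=pts()['tip']; p=proj(C,P)+[.5,.6]; T=onz(C,*p,P[2]); print(e,P,T,'needed',e-T)
o,R=st(); d=e-T; d[2]=0; d[1]-=.001; print('goal tool cm',(R.T@d*100).round(2))
E
```

```text
[0.59912646 0.10226933 0.03      ] [0.60110734 0.10747425 0.04574353] [0.59949387 0.10607406 0.04574353] needed [-0.00036742 -0.00380473 -0.01574353]
goal tool cm [-0.07  0.39 -0.27]
```

servo_tool(
  plan=[
    [0,[-0.05,0.4,-0.25],[0,0,0]],
    [0,[0,0,0],[0,0,0]],
    [0,[0,0,0],[0,0,0]],
    [0,[0,0.45,0.5],[0,0,0]],
    [0,[0,0.45,0.5],[0,0,0]],
    [0,[0,0,0],[0,0,0]],
    [0,[0,0,0],[0,0,0]],
  ],
)

```text
time_s: 8.18
tool_pos: [0.6049, 0.033, 0.1575]
tool_rot: [-145.5, -2.3, 4.2]
force: [-0.8, -0.2, -1.9]
grip_width: 0.0256
```

```bash
python3 - <<'E'
from look import *
info([.600,.096,.013])
E
```

```text
tcp [0.6049 0.033  0.1575] [-145.5   -2.3    4.2] F [-0.8 -0.2 -1.9] t 8.1833
{'tip': [0.6023, 0.0985, 0.0307], 'crook': [0.6009, 0.1061, 0.0513], 'sh': [0.6013, 0.0783, 0.0916]}
tool cm to goal [-0.32  1.19  1.32]
```

servo_tool(
  plan=[
    [0,[-0.2,0.4,0.5],[0,0,0]],
    [0,[-0.05,0.4,0.5],[0,0,0]],
    [0,[0,0.3,0.3],[0,0,0]],
    [0,[0,0,0],[0,0,0]],
    [0,[0,0,0],[0,0,0]],
  ],
)

```text
time_s: 8.6
tool_pos: [0.6026, 0.0308, 0.1377]
tool_rot: [-145.4, -2.2, 4.1]
force: [0.1, -0.0, -1.2]
grip_width: 0.0255
```

```bash
python3 - <<'E'
from look import *
info([.600,.096,.013]); pic('pics/z9.png',cams='t',half=25)
E
```

```text
tcp [0.6026 0.0308 0.1377] [-145.4   -2.2    4.1] F [ 0.1 -0.  -1.2] t 8.6
{'tip': [0.5998, 0.0963, 0.0109], 'crook': [0.5984, 0.1039, 0.0315], 'sh': [0.5989, 0.0761, 0.0718]}
tool cm to goal [ 0.03 -0.09 -0.19]
t origin 203 188 f 7.8 {'tip': [228.5, 213.4], 'crook': [224.7, 212.5], 'sh': [233.3, 209.7]}
```

View pics/z9.png

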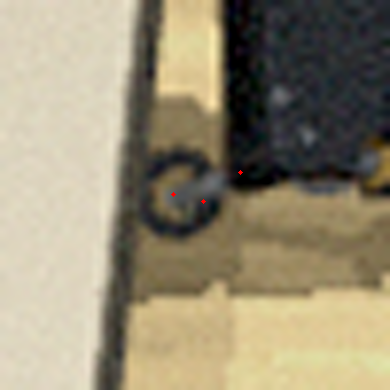

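The tip is down in the eye, with the crook inside the ring at (175,195) and tip z≈0.011. I'll draw gently, bearing −x to keep the tray clear of the tub.

servo_tool(
  plan=[
    [0,[-0.17,0.3,-0.21],[0,0,0]],
    [0,[-0.17,0.3,-0.21],[0,0,0]],
    [0,[-0.25,0.45,-0.32],[0,0,0]],
    [0,[-0.25,0.45,-0.32],[0,0,0]],
    [0,[-0.25,0.45,-0.32],[0,0,0]],
    [0,[-0.25,0.45,-0.32],[0,0,0]],
  ],
)

```text
time_s: 9.15
tool_pos: [0.591, 0.0022, 0.1383]
tool_rot: [-145.2, -2.4, 4.4]
force: [1.5, 2.2, -4.1]
grip_width: 0.0258
```

```bash
cat >> look.py <<'E'
def eyeref():
    C=cam('top'); cv2.imwrite('last_top.png',C[0]); return C
E
python3 -c "
from look import *
info()"
```

```text
tcp [0.591  0.0022 0.1383] [-145.2   -2.4    4.4] F [ 1.5  2.2 -4.1] t 9.15
{'tip': [0.5882, 0.0682, 0.0117], 'crook': [0.5868, 0.0757, 0.0323], 'sh': [0.5873, 0.0477, 0.0726]}
```

servo_tool(
  plan=[
    [0,[-0.28,0.5,-0.34],[0,0,0]],
    [0,[-0.28,0.5,-0.34],[0,0,0]],
    [0,[-0.28,0.5,-0.34],[0,0,0]],
    [0,[-0.28,0.5,-0.34],[0,0,0]],
    [0,[-0.28,0.5,-0.34],[0,0,0]],
    [0,[-0.28,0.5,-0.34],[0,0,0]],
    [0,[-0.28,0.5,-0.34],[0,0,0]],
    [0,[-0.28,0.5,-0.34],[0,0,0]],
  ],
)

```text
time_s: 9.82
tool_pos: [0.5708, -0.0523, 0.138]
tool_rot: [-145.1, -2.4, 4.3]
force: [1.1, 2.1, -2.6]
grip_width: 0.0257
```

```bash
python3 -c "
from look import *
info()
C=cam('top')
h=cv2.cvtColor(cv2.convertScaleAbs(C[0],alpha=1.6),40)
m=cv2.inRange(h,(0,0,0),(180,255,75))
e=[]
print('tub near edge', [proj(C,p).round(1).tolist() for p in ((.687,.063,.07),(.652,-.046,.07))])
for y in (.08,.07,.06,.05,.04,.03,.02):
    print(y,''.join('#' if m[int(round(v)),int(round(u))] else '.' for u,v in (proj(C,(x,y,.032)) for x in np.arange(.5,.72,.005))))
"
```

```text
tcp [ 0.5708 -0.0523  0.138 ] [-145.1   -2.4    4.3] F [ 1.1  2.1 -2.6] t 9.8167
{'tip': [0.5682, 0.014, 0.0116], 'crook': [0.5668, 0.0215, 0.0322], 'sh': [0.5672, -0.0067, 0.0723]}
tub near edge [[239.4, 177.2], [280.3, 190.5]]
0.08 ...........#................................
0.07 ............................................
0.06 ......................................###.##
0.05 ...............#.....................###....
0.04 ....................................###.....
0.03 ...........##...#...................##..####
0.02 ...........#...##..................###....#.
```

servo_tool(
  plan=[
    [0,[-0.28,0.5,-0.34],[0,0,0]],
    [0,[-0.28,0.5,-0.34],[0,0,0]],
    [0,[-0.28,0.5,-0.34],[0,0,0]],
    [0,[-0.22,0.5,-0.34],[0,0,0]],
    [0,[-0.22,0.5,-0.34],[0,0,0]],
    [0,[-0.22,0.5,-0.34],[0,0,0]],
    [0,[-0.15,0.5,-0.34],[0,0,0]],
    [0,[-0.15,0.5,-0.34],[0,0,0]],
    [0,[-0.15,0.5,-0.34],[0,0,0]],
  ],
)

```text
time_s: 10.62
tool_pos: [0.5537, -0.1126, 0.1373]
tool_rot: [-144.9, -2.5, 4.3]
force: [1.1, 2.6, -1.8]
grip_width: 0.026
```

```bash
cat > tray.py <<'E'
from look import *
def tray(C):
    I=cv2.convertScaleAbs(C[0],alpha=1.6); h=cv2.cvtColor(I,40); m=cv2.inRange(h,(0,0,0),(180,255,75))
    print('edge y@.6=.105; rows world y, x from .46')
    for y in np.arange(.15,-.06,-.01):
        print('%5.2f'%y,''.join('#' if m[int(round(v)),int(round(u))] else '.' for u,v in (proj(C,(x,y,.032)) for x in np.arange(.46,.72,.005))))
E
python3 -c "
from tray import *
info(); tray(cam('top'))"
```

```text
tcp [ 0.5537 -0.1126  0.1373] [-144.9   -2.5    4.3] F [ 1.1  2.6 -1.8] t 10.6167
{'tip': [0.5511, -0.0458, 0.0111], 'crook': [0.5497, -0.0384, 0.0318], 'sh': [0.5501, -0.0667, 0.0718]}
edge y@.6=.105; rows world y, x from .46
 0.15 ....................................................
 0.14 ....................................................
 0.13 #...................................................
 0.12 #.................############......................
 0.11 .................#........................#....#####
 0.10 ..........................#.........................
 0.09 ....................................................
 0.08 .....................................#..............
 0.07 .....................................#..............
 0.06 ..............................................###.##
 0.05 ....................................#........###....
 0.04 ...................................#........###.....
 0.03 ............................................###.####
 0.02 ..................................#........###......
 0.01 ......................#...................###.......
-0.00 ..........................................###.#####.
-0.01 .........................................###...####.
-0.02 ..................#.....................###.........
-0.03 ...............##.......................##...###....
-0.04 ................##..#..................###......#...
-0.05 ...................#....................##..........
```

servo_tool(
  plan=[
    [0,[-0.08,0.5,-0.34],[0,0,0]],
    [0,[-0.08,0.5,-0.34],[0,0,0]],
    [0,[-0.08,0.5,-0.34],[0,0,0]],
    [0,[-0.08,0.5,-0.34],[0,0,0]],
    [0,[0,0,0],[0,0,0]],
    [0,[0,0,0],[0,0,0]],
  ],
)

```text
time_s: 11.17
tool_pos: [0.5519, -0.1406, 0.1369]
tool_rot: [-144.8, -2.4, 4.2]
force: [1.3, 3.8, -0.5]
grip_width: 0.0259
```

```bash
python3 -c "
from tray import *
info(); C=cam('top'); 
s=cv2.resize(cv2.convertScaleAbs(C[0],alpha=1.8)[120:290,190:390],(800,680),interpolation=cv2.INTER_CUBIC)[:600]
cv2.imwrite('pics/z10.png',s)
f=lambda x:.1447-.0647*x
for x in(.5,.65): print('edge',x,[proj(C,(x,f(x),z)).round(1).tolist() for z in(.15,.1,0)])
"
```

```text
tcp [ 0.5519 -0.1406  0.1369] [-144.8   -2.4    4.2] F [ 1.3  3.8 -0.5] t 11.1667
{'tip': [0.5493, -0.0737, 0.0108], 'crook': [0.5479, -0.0663, 0.0314], 'sh': [0.5482, -0.0946, 0.0714]}
edge 0.5 [[212.7, 244.3], [216.0, 246.3], [221.8, 249.9]]
edge 0.65 [[219.4, 183.0], [222.3, 187.9], [227.4, 196.4]]
```

View pics/z10.png

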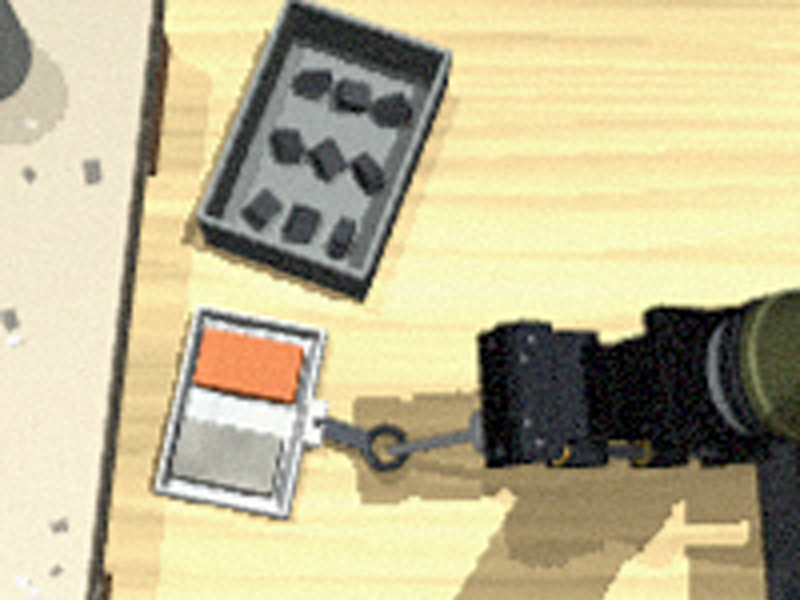

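The tray with both blocks is out in front of the panel edge: its back rim runs (197,312)–(155,492) and the edge is about 60–80 px to the left. It is clear of the tub. Now I ease off, unhook and check the numbers.

servo_tool(
  plan=[
    [0,[0.05,-0.4,0.25],[0,0,0]],
    [0,[0,0,0],[0,0,0]],
    [0,[0,-0.3,-0.3],[0,0,0]],
    [0,[0,-0.4,-0.4],[0,0,0]],
    [0,[0,-0.4,-0.4],[0,0,0]],
    [0,[0,0,0],[0,0,0]],
  ],
)

```text
time_s: 11.72
tool_pos: [0.5497, -0.1357, 0.1515]
tool_rot: [-145.3, -2.2, 4.2]
force: [0.3, 1.3, -0.8]
grip_width: 0.0254
```

```bash
python3 -c "
from tray import *
info(); C=cam('top')
for u,v in((239.2,198),(228.7,243)):
    P=onz(C,u,v,.032); print(P.round(4),'edge y',.1447-.0647*P[0])
"
```

```text
tcp [ 0.5497 -0.1357  0.1515] [-145.3   -2.2    4.2] F [ 0.3  1.3 -0.8] t 11.7167
{'tip': [0.5469, -0.0699, 0.0249], 'crook': [0.5455, -0.0624, 0.0455], 'sh': [0.546, -0.0903, 0.0857]}
[0.6387 0.0659 0.032 ] edge y 0.10337290307327213
[0.5158 0.09   0.032 ] edge y 0.11132960705005378
```

Back rim corners are 37 mm and 21 mm in front of the edge. I'll continue the retraction.

servo_tool(
  plan=[
    [0,[0,-0.45,-0.4],[0,0,0]],
    [0,[0,-0.45,-0.4],[0,0,0]],
    [0,[0,-0.4,-0.4],[0,0,0]],
    [0,[0,0,0],[0,0,0]],
  ],
)

```text
time_s: 12.1
tool_pos: [0.5484, -0.1329, 0.1704]
tool_rot: [-145.4, -2.2, 4.2]
force: [0.5, 0.1, -1.0]
grip_width: 0.0261
```

```bash
python3 -c "
from tray import *
info()
C=cam('top'); I=C[0]; h=cv2.cvtColor(I,40); m=cv2.inRange(h,(2,120,60),(12,255,255)); N,l,s,c=cv2.connectedComponentsWithStats(m)
for i in range(1,N):
    if s[i,4]>150: print(s[i],onz(C,*c[i],.027).round(4))
"
```

```text
tcp [ 0.5484 -0.1329  0.1704] [-145.4   -2.2    4.2] F [ 0.5  0.1 -1. ] t 12.1
{'tip': [0.5456, -0.0674, 0.0436], 'crook': [0.5442, -0.0598, 0.0642], 'sh': [0.5447, -0.0876, 0.1045]}
[239 203  28  18 364] [0.6025 0.0289 0.027 ]
```

The hook is free with about 1 N on it, just its weight. I'll lift, straighten up and head back to the rack.

servo_tool(
  plan=[
    [0,[0.1,-1.7,-2.5],[0,0,0]],
    [0,[0,-0.6,-0.8],[0,0,0]],
    [0,[0,0,0],[-7,0,0]],
    [0,[0,0,0],[-7,0,0]],
    [0,[0,0,0],[-7,0,0]],
    [0,[0,0,0],[-7,0,0]],
    [0,[0,0,0],[-6,0,0]],
    [0,[0,0,0],[0,0,0]],
    [0,[0,0,0],[0,0,0]],
  ],
)

```text
time_s: 12.9
tool_pos: [0.5474, -0.1386, 0.2111]
tool_rot: [179.6, -2.3, 3.7]
force: [-0.5, -1.3, -1.8]
grip_width: 0.0258
```

```bash
python3 -c "
from tray import *
info()"
```

```text
tcp [ 0.5474 -0.1386  0.2111] [179.6  -2.3   3.7] F [-0.5 -1.3 -1.8] t 12.9
{'tip': [0.5513, -0.1575, 0.0696], 'crook': [0.5496, -0.1395, 0.0821], 'sh': [0.5476, -0.1393, 0.131]}
```

servo_tool(
  plan=[
    [0,[-1.4,2.6,0],[0,-2,1]],
    [0,[-1.4,2.6,0.5],[0,0,0]],
    [0,[-1.4,2.6,0.5],[0,0,0]],
    [0,[-1.4,2.3,0.5],[0,0,0]],
    [0,[0,0,0],[0,0,0]],
    [0,[0,0,0],[0,0,0]],
    [0,[0,0,0],[0,0,0]],
  ],
)

```text
time_s: 13.48
tool_pos: [0.4911, -0.2532, 0.1911]
tool_rot: [-179.1, 0.0, 1.9]
force: [-0.2, 0.1, -1.4]
grip_width: 0.0257
```

```bash
python3 -c "
from tray import *
info(); o,R=st(); g=np.array([.498,-.3356,.189])-o['tool_pos']; print(g, (R.T@g*100).round(2))
C=cam('top'); P=pts(); I=C[0]; g=cv2.cvtColor(I,6); p=proj(C,P['crook']); q=proj(C,P['sh']); print(p,q)
u,v=p.round().astype(int); np.set_printoptions(linewidth=200); print(u-10,v-8); print(g[v-8:v+9,u-10:u+14])
"
```

```text
tcp [ 0.4911 -0.2532  0.1911] [-179.1    0.     1.9] F [-0.2  0.1 -1.4] t 13.4833
{'tip': [0.4886, -0.2692, 0.0493], 'crook': [0.488, -0.2514, 0.0621], 'sh': [0.488, -0.2521, 0.1111]}
[ 0.00693716 -0.0823822  -0.00212786] [0.41 8.26 0.09]
[359.30390822 254.06261866] [363.34916478 252.48157282]
349 246
[[15 20 31 24 14 20 14 14 16 16  3  6  7  8  0  5  0 15  1  1 13 12  5 16]
 [31 14 23 14 23 22 15 20 19 21 14  0  3  0  4  0  1  9  6 10 11 11  0  0]
 [19 25 15 23 27 25 21 22 11 26  4  0  4  0  1  3  0  1  9  6 12  3  4 14]
 [24 12 25 19 21 15 18 17 22 21 10 11  2  0  1  7  1  2 15  1  4  0  8  3]
 [16 22 14 21 24 22 15 31 21 18 21  5  2  0  0  3  4  3 11  8 17  2  3  1]
 [19 26 20 17 22 23 12 22 17 22 27  0  6  4 14 18  2 15  4  4  1 14  2 10]
 [18 19 24 15 10 26 14 24 27 21 18  0  1  0  9  0  9  0  3  8  0  1 14  8]
 [29 19 15 25 10 22 20 14 19 16 21  7  3  1  6  3  0  0  6  8  1 17 18  8]
 [24 22 15 17 17 14 20 23 24 19 25 17  0  3  0  2  0 10  9 11 10  9  8  0]
 [21 18 24 10 19 16 16 19  5 20 20 14  7  0  0 10  0  0 19  1  0  4 15 16]
 [14 23 18 19 29 45 31 38 39 22 14 13  4  5 12 10 24  0  0  8  3  0 19  9]
 [23 17 17 20 28 33 28 29 25 22 42 33 15 14  8  8  7 15  1  1  1 13  5  4]
 [24 16 18 15 33 35 23 26 37 42 42 34 25 18 17 12 23  3  0  4  0  6 19  0]
 [22 17 20 37 34 37 41 38 38 39 42 41 29 13 21 13 16 17  2 10  3  0 14 13]
 [18 22 16 22 34 35 29 51 42 45 31 32 27 14 11  4 24 13 12 14  4  0  4 12]
 [15 25 65 69 72 68 69 74 73 57 39 23 27 17  6 16 36 40 36 40 35 32 32 41]
 [37 60 78 73 76 77 80 80 73 58 33  8 16 15 10 10 23 24 30 23 24 26 18 22]]
```

servo_tool(
  plan=[
    [0,[0.4,1.0,0],[-1.4,0,-0.8]],
    [0,[0,0,0],[0,0,0]],
    [0,[0,0,0],[0,0,0]],
  ],
)

```text
time_s: 13.78
tool_pos: [0.4972, -0.2624, 0.1907]
tool_rot: [179.5, -0.0, 3.0]
force: [0.2, 0.8, -1.1]
grip_width: 0.0261
```

```bash
python3 -c "
from tray import *
info(); o,R=st(); g=np.array([.498,-.3356,.189])-o['tool_pos']; print(g, (R.T@g*100).round(2))"
```

```text
tcp [ 0.4972 -0.2624  0.1907] [179.5  -0.    3. ] F [ 0.2  0.8 -1.1] t 13.7833
{'tip': [0.4953, -0.2818, 0.0493], 'crook': [0.4944, -0.2637, 0.0617], 'sh': [0.4943, -0.2633, 0.1107]}
[ 0.00075427 -0.07321275 -0.00172786] [-0.3   7.31  0.24]
```

servo_tool(
  plan=[
    [0,[-0.3,0.7,0],[0,0,0]],
    [0,[0,0,0],[0,0,0]],
    [0,[0,1.0,0],[0,0,0]],
    [0,[0,1.2,0],[0,0,0]],
    [0,[0,1.2,0],[0,0,0]],
    [0,[0,0,0],[0,0,0]],
    [0,[0,0,0],[0,0,0]],
  ],
)

```text
time_s: 14.37
tool_pos: [0.498, -0.3064, 0.1918]
tool_rot: [179.5, -0.1, 3.2]
force: [-0.2, 0.1, -1.5]
grip_width: 0.0257
```

```bash
python3 -c "
from tray import *
info(); o,R=st(); g=np.array([.498,-.3356,.179])-o['tool_pos']; print(g, (R.T@g*100).round(2))"
```

```text
tcp [ 0.498  -0.3064  0.1918] [ 1.795e+02 -1.000e-01  3.200e+00] F [-0.2  0.1 -1.5] t 14.3667
{'tip': [0.4964, -0.3259, 0.0504], 'crook': [0.4953, -0.3078, 0.0628], 'sh': [0.4952, -0.3073, 0.1118]}
[-1.26811130e-05 -2.91844782e-02 -1.27819448e-02] [-0.17  2.9   1.31]
```

servo_tool(
  plan=[
    [0,[-0.15,0.9,0],[0,0,0]],
    [0,[0,1.0,0],[0,0,0]],
    [0,[0,0.6,0],[0,0,0]],
    [0,[0,0,0],[0,0,0]],
    [0,[0,0,0],[0,0,0]],
  ],
)

```text
time_s: 14.78
tool_pos: [0.4974, -0.335, 0.1917]
tool_rot: [179.5, -0.1, 3.1]
force: [-0.4, -0.0, -1.5]
grip_width: 0.0257
```

```bash
python3 -c "
from tray import *
info(); o,R=st(); g=np.array([.498,-.3356,.179])-o['tool_pos']; print(g, (R.T@g*100).round(2))"
```

```text
tcp [ 0.4974 -0.335   0.1917] [ 1.795e+02 -1.000e-01  3.100e+00] F [-0.4 -0.  -1.5] t 14.7833
{'tip': [0.4956, -0.3544, 0.0502], 'crook': [0.4946, -0.3363, 0.0627], 'sh': [0.4945, -0.3359, 0.1117]}
[ 0.00061245 -0.00063595 -0.01265343] [0.06 0.06 1.27]
```

servo_tool(
  plan=[
    [0,[0.0,-0.1,0.6],[0,0,0]],
    [0,[0,0,0.4],[0,0,0]],
    [0,[0,0,0.15],[0,0,0]],
    [0,[0,0,0],[0,0,0]],
    [0,[0,0,0],[0,0,0]],
  ],
)

```text
time_s: 15.2
tool_pos: [0.4976, -0.333, 0.1789]
tool_rot: [179.5, -0.1, 3.2]
force: [-0.3, -0.5, 1.7]
grip_width: 0.0252
```

The shoulder is seated: Fz went from −1.5 to +1.7 N. I'll release and rise.

servo_tool(
  plan=[
    [0.4,[0,0,0],[0,0,0]],
    [0.6,[0,0,0],[0,0,0]],
    [1,[0,0,0],[0,0,0]],
    [1,[0,0,0],[0,0,0]],
    [1,[0,0,0],[0,0,0]],
    [1,[0,0,0],[0,0,0]],
    [1,[0,0,0],[0,0,0]],
    [1,[0,0,0],[0,0,0]],
  ],
)

```text
time_s: 15.87
tool_pos: [0.4989, -0.3324, 0.1807]
tool_rot: [179.4, -0.2, 3.3]
force: [0.8, -0.8, 0.4]
grip_width: 0.0711
```

servo_tool(
  plan=[
    [1,[0,0,0],[0,0,0]],
    [1,[0,0,0],[0,0,0]],
    [1,[0,0,-1.5],[0,0,0]],
    [1,[0,0,-2.5],[0,0,0]],
    [1,[0,0,-3],[0,0,0]],
    [1,[0,0,-3],[0,0,0]],
    [1,[-3,2,0],[0,0,0]],
    [1,[-3,3,0],[0,0,0]],
    [1,[-3,3,0],[0,0,0]],
    [1,[-3,3,0],[0,0,0]],
    [1,[-3,3,0],[0,0,0]],
    [1,[-3,3,0],[0,0,0]],
    [1,[-3,3,0],[0,0,0]],
    [1,[0,0,0],[0,0,0]],
    [1,[0,0,0],[0,0,0]],
  ],
)

```text
time_s: 17.12
tool_pos: [0.2993, -0.545, 0.2859]
tool_rot: [179.3, -0.2, 3.9]
force: [1.1, 0.4, -0.2]
grip_width: 0.0873
```

```bash
python3 - <<'E'
from look import *
o=env.get_obs(); print(o['tool_pos'],o['time_s'],o['force'])
for n in('scene','top'):
    C=cam(n); cv2.imwrite('fin_%s.png'%n,C[0]); h=cv2.cvtColor(C[0],40)
    m=cv2.inRange(h,(5,110,60),(22,255,255)); N,l,st_,ce=cv2.connectedComponentsWithStats(m)
    for i in range(1,N):
        P=onz(C,*ce[i],.23)
        if 25<st_[i,4]<400 and -.4<P[1]<-.27 and .4<P[0]<.7: print(n,'handle',st_[i],P.round(4))
    m=cv2.inRange(h,(2,120,60),(12,255,255)); N,l,st_,ce=cv2.connectedComponentsWithStats(m)
    for i in range(1,N):
        if st_[i,4]>150: print(n,'red',st_[i],onz(C,*ce[i],.027).round(4))
a=cv2.imread('scene0_raw.png').astype(int); b=cv2.imread('fin_scene.png').astype(int)
for nm,(x,y,w,hh) in dict(can=(345,20,60,90),bottle=(180,65,40,55),tub=(318,168,98,80)).items(): print(nm,'mean diff',abs(a-b)[y:y+hh,x:x+w].mean().round(2))
E
```

```text
[ 0.29929111 -0.54500164  0.28592302] 17.1167 [ 1.11669736  0.38618712 -0.2058666 ]
scene handle [301 355  17  18 117] [ 0.5837 -0.3283  0.23  ]
scene handle [246 364  17  18 124] [ 0.4958 -0.3327  0.23  ]
scene red [187   0  19  23 155] [0.4214 0.5464 0.027 ]
scene red [284 181  19  33 545] [0.604  0.0292 0.027 ]
top handle [402 200  12  11  55] [ 0.5839 -0.3286  0.23  ]
top handle [406 240  13  12  61] [ 0.4942 -0.3332  0.23  ]
top red [239 203  28  18 365] [0.6027 0.029  0.027 ]
can mean diff 2.39
bottle mean diff 2.35
tub mean diff 2.62
```

```bash
python3 -c "
from cell import env
print(env.sign_off())"
```

```text
the job is handed in; nothing more can be done
None
```

I drew the tray out with the hook, hung the hook back in its slot and handed the job in at about 17 s. The hand-in gives no verdict, so the results below are my own measurements.

- **Method:** I took the hook from the right slot, leaned it about 35°, and put its tip down in the eye (tip z ≈ 11 mm). I drew the tray about 17 cm, slanting past the tub at 2–4 N, then unhooked and reseated the hook.
- **Tray:** the two back rim corners measured 37 mm and 21 mm in front of the panel edge, with both blocks inside. The red block has not moved since unhooking.
- **Hook:** its handle is back within about 1 mm of where it started in both views. The top of the handle matches too, so it hangs upright.
- **Other objects:** the scraper's handle is unchanged. The spray can, glue bottle and tub show only image noise against the first picture.
- **Light panel contact:** on the first approach the wrist force rose to about 7 N, probably the crook brushing the panel edge. That is below the 20 N limit, and I backed off and came in lower.
- **View disagreement:** the two cameras disagreed by about 3–6 mm on the eye's position. I went by the hook and eye as seen together in the top view.
- **Hook or scraper:** the shanks were mostly hidden in the rack. I told the tools apart from the blade shape seen in the left slot, and confirmed it once the hook was out.

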